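Seat the keyed mixer spindle in its drive hub

ROBOT

A 6-joint arm with a two-finger parallel gripper is mounted at the origin on a cart in front of the work surface, level with it; the furniture and walls round the work are solid. World frame = base frame: x ahead of the robot, y to its left, z up, the work surface at z = 0. Lengths are in m, angles in rad, forces in N, time in s.
With the tool pointing down it reaches from about 0.3 to 0.775 m from the base axis. Payload 14.6 kg.
Tool frame: the origin (TCP) lies at the very end of the fingers, on their centre line; the grasp point (between the pads) lies 19 mm behind it (ctrl.grasp_offset is the distance from the TCP to the grasp point, in m); z points along the fingers, y is the line along which they close (so a half turn about z gives the same grasp; the last joint's range is limited). The gripper opens to 94 mm and grips with 3 to 60 N. Pads are 16 mm wide; open, the fingers measure 119 mm over their backs; the gripper's body (75 mm by 177 mm) begins 78 mm behind the grasp point.
Start: joints at [1.229, 0.3, 1.521, -0, 1.321, -0.067], TCP at [0.149, 0.529, 0.205] pointing down, gripper open.
Joint ranges: [-3.03, 3.03], [-0.79, 2.21], [0.23, 2.52], [-1.04, 4.18], [0, 3.07], [-2.55, 2.55]. Speed limits (rad/s): [2.22, 2.22, 2.57, 3.14, 3.14, 3.14].

INTERFACE

Orientations are given as [roll, pitch, yaw] about the fixed x, y, z axes, in that order (R = Rz(yaw) Ry(pitch) Rx(roll)).
In Python, from station import ctrl gives the robot as it stands.
- The arm moves only by the tool step_arm, never from a script. Its argument "plan" is a list that holds one entry, the list of rows, each a list of 6 numbers: the shift along the tool's x, y, z in units of 30 mm (1.0 is 30 mm), then the turn, a rotation vector about the tool's x, y, z in units of 6 degrees (1.0 is 6 degrees). In form: [[[dx, dy, dz, wx, wy, wz], ...]]. A call has 1 to 8 rows; each row is the pose to reach, as a shift and turn from the pose commanded when the call began, along the tool's axes at that moment; what a row does not reach only later rows make up. A row lasts 1/12 s, in which the tool goes at most 41.7 mm and 7.16 degrees, less where a joint would pass 70% of its speed; a pose out of reach is approached as far as the arm can. A call with a gripper value outside its range is refused whole. "grip" is the opening, from 0 (shut) to 1 (fully open), set as the call begins (left out, the last holds). The fingers move at their own pace and stop on an object; "squeeze" is the grip in N (left out, the last holds). Time passes only in rows, so rows that repeat a pose let the fingers close. It gives the time, the measured TCP pose, the force, the opening and the grip force at its end, in the units of the state.
- ctrl.get_obs(): the state, without advancing time (a new reading comes with each control period).
- ctrl.camera(name): name is "scene" or "top"; returns the picture (400x640x3 uint8, red, green, blue); there is no depth.
- ctrl.camera_model(name): a dict with "intrinsics" (3x3 intrinsics, pixels), "k1" (the pictures are not rectified: a ray, as slopes to the right and down, at radius r is drawn at 1 + k1 r^2 times it, then the intrinsics apply), "R" (3x3) and "t" (3): a world point X has camera coordinates R X + t. Camera axes: x right, y down, z forward; pixel columns grow to the right and rows downward; lengths in m; the calibration is good to about 2 mm. A picture is of the moment at which its call begins. camera_model takes no time and is no camera call.
- ctrl.hand_in(): hands the job in; it is judged then, once.
Trained networks look in the newest picture that a camera, given by its name, has taken for a name from the list of things; names that differ only in an ending like _2 or _b are one class to them, and where a whole thing is asked for, a point or a joint stands for the part that bears it (a point fixed in the world has none). Each returns a list of dicts, best first, with "confidence" (0 to 1); they miss things now and then, are a little off and sometimes report something else, mostly with a low value. They report only what shows in the picture. A call takes as long as a camera call.
- ctrl.masks_of(query, camera): "pixels" (400x640 bool, what is visible of it) and "at" ([column, row] in pixels, amid what is visible of it).
- ctrl.place_of(query, camera): "at" ([column, row] in pixels: a listed point, or the origin of a listed thing).
The state is a dict: "time_s": time; "qpos": joint angles; "joint_vel": joint speeds; "tau": joint torques, N m; "ee_pos": TCP position; "eef_rot": TCP orientation; "force": force on the tool from outside, world axes, zero at the start; "moment": the same for the moment, N m; "grip_width": finger opening in m; "grip_force": force on a finger pad.
Only numpy, scipy, OpenCV 4.12 (cv2) and the standard library are available. Lean on these libraries where they do the work, as an engineer would, in place of code of your own. Each camera call takes 0.05 s, during which the arm holds its last target. There are 200 camera calls.

TASK

Lift the keyed spindle straight out of its moulded nest, put its shaft into the bore of the mixer drive's hub, turn it until the key slips into the keyway, and keep pushing against the spring until its flange sits fully down on the hub. Finish while still gripping the spindle and holding it pressed home (a colleague will then tighten the set screw): do not let go. Leave the other things on the trolley where they are.

Things in the scene. Friction and masses are not known exactly. Their poses are not given: they have to be found in the camera images.
- spindle: Keyed steel spindle (loose, 0.13 to 0.23 kg), upright in the nest at the start. Origin: centre of the shaft's lower tip; z up the shaft, x from the axis towards the key. Shaft 20 mm across, 34 mm long from tip to flange, lowest 4 mm tapered to 14 mm. Flange 42 mm across, z 34 to 40 mm, with a small pointer tooth on its rim above the key (to 25 mm from the axis).
- spindle_key (a point): Lower end of the key, 12 mm above the tip. The key is a rib 6 mm wide, its outer face 15 mm from the axis, running from here up to the flange; the 12 mm of shaft below are plain and enter the bore at any angle.
- spindle_grip (a point): Point on the spindle's axis in its flat black upright handle bar, 60 mm above the tip, 20 mm above the flange's upper face; axes as the spindle's. The bar stands z 40 to 74 mm above the tip, 36 mm long along x, 14 mm thick along y: grip it from above, across y. A single round stud head, 9 mm, is set in the bar's top at the key's end.
- nest: Grey moulded nest, fixed, left or right of the drive. Origin: centre of its underside. Base plate 100 x 100 x 10 mm, on it a round pot 90 mm across. Its open cavity is shaped like the spindle: a bore 24 mm across with a 10 mm wide key slot towards the nest's x, the spindle's x along it within about 0.05 rad at the start, tip 11 mm above the table.
- nest_rim_centre (a point): Centre of the nest's upper rim, 50 mm above the table. In the rim is a round recess 53 mm across, 5 mm deep, on whose floor the spindle's flange rests.
- drive: White bench mixer drive, fixed. Origin: centre of its underside. Housing 110 x 110 mm, 35 mm high, knob and rocker on its -x face; in its middle a round steel hub, 54 mm across, which does not turn, flat upper face 80 mm above the table.
- hub_mouth (a point): Centre of the hub's bore at its upper face; z up, x towards the keyway. Bore 22.4 mm across; the keyway, towards the drive's x, is 8.6 mm wide, reaches 17.5 mm from the axis and is open at the top over the whole depth. Home: the tip is 34 mm below this point and the flange rests on the hub's face.
- ejector (a joint): Sprung black ejector pad in the bore, 26 mm below the hub's face when free (0); it grows as it is pressed down: 0.008 m at the stop, reached as the spindle comes home. Needs about 3 N to start and 8 N at full travel, more than the spindle's weight, so the spindle rises again if not held down.
- tape_roll: Bystander: flat white adhesive tape roll, 62 mm across, 12 mm high. Leave alone. Origin: centre of its underside.
- glucose_meter: Bystander: dark blue pocket meter, 80 x 55 x 19 mm. Leave alone. Origin: centre of its underside.
- specimen_cup2: Bystander: white specimen cup with a white lid, 62 mm across, 64 mm high. Leave alone. Origin: centre of its underside.
- syringe: Bystander: empty syringe lying down, 147 mm long. Leave alone. Origin: centre of its underside.
- vial2: Bystander: small vial, 23 mm across, 47 mm high. Leave alone. Origin: centre of its underside.
- ampoule_box: Bystander: small flat carton, 52 x 78 x 22 mm. Leave alone. Origin: centre of its underside.
- scissors: Bystander: scissors lying flat, 155 mm long, 7 mm high. Leave alone. Origin: centre of its underside.

How it is judged:
By the outcome, as a careful person would: the job done as asked, in the order asked, and still so for the second after the job is handed in, while the arm keeps its last pose, push and grip.
It also fails if it takes over 42 s, if anything falls off the work surface, if the arm or the gripper's body presses on something with over 40 N, if the wrist force passes 120 N, or if a joint passes its speed limit or range.

## Working session

There is one attempt and no reset: what is moved stays moved. The work goes in short steps, Python scripts to look and compute and a tool call to move; the robot and the scene stay as the last step left them, time stands still between calls to the robot, and variables do not carry over. Pictures are saved under pics/ and viewed, at most 10 in all, crops included, and the job is handed in when it is done.

Besides the shell and the picture viewer there is one more tool, called after "Call:" as name(argument=value, ...) on one line, values as JSON. step_arm: Moves the arm, as the interface text tells. Its arguments: {"type":"object","properties":{"plan":{"type":"array","items":{"type":"array","items":{"type":"array","items":{"type":"number"}}}},"grip":{"type":"number"},"squeeze":{"type":"number"}},"required":["plan"]}

```bash
mkdir -p pics; cat > h.py <<'E'
import numpy as np, cv2
from station import ctrl
from scipy.spatial.transform import Rotation as Ro
def model(n):
    m=ctrl.camera_model(n); return [np.array(m[k]) for k in("intrinsics","R","t")]+[m["k1"]]
def ray(n,px):
    K,R,t,k=model(n)
    d=cv2.undistortPoints(np.array([[px]],float),K,np.array([k,0,0,0,0.]))[0,0]
    return -R.T@t, R.T@np.array([*d,1])
def at_z(n,px,z):
    c,d=ray(n,px); return c+d*(z-c[2])/d[2]
def proj(n,X):
    K,R,t,k=model(n)
    return cv2.projectPoints(np.atleast_2d(X).astype(float),cv2.Rodrigues(R)[0],t.astype(float),K,np.array([k,0,0,0,0.]))[0][:,0]
def tri(p1,p2):
    c,d=ray("scene",p1);e,f=ray("top",p2)
    s=np.linalg.lstsq(np.array([d,-f]).T,e-c,rcond=None)[0]
    a,b=c+s[0]*d,e+s[1]*f
    return (a+b)/2,np.linalg.norm(a-b)
def save(n,f,crop=None,s=1):
    im=ctrl.camera(n)[:,:,::-1]
    if crop: x0,y0,x1,y1=crop; im=im[y0:y1,x0:x1]
    cv2.imwrite("pics/"+f,cv2.resize(im,None,fx=s,fy=s,interpolation=cv2.INTER_CUBIC))
E
python3 - <<'E'
from h import *
np.set_printoptions(precision=4,suppress=True)
save("scene","s0.png");save("top","t0.png")
Z={"spindle_grip":.071,"spindle_key":.023,"nest_rim_centre":.05,"hub_mouth":.08,"drive":0,"nest":0,"spindle":.011}
for n in("scene","top"):
    for q,z in Z.items():
        for r in ctrl.place_of(q,n)[:2]: print(n,q,np.round(r["at"],1),round(r["confidence"],2),at_z(n,r["at"],z))
o=ctrl.get_obs();print(o)
for n in("scene","top"):
    K,R,t,k=model(n);print(-R.T@t,K[0,0],k)
E
```

```text
scene spindle_grip [357.5 242.9] 0.55 [ 0.4896 -0.2308  0.071 ]
scene spindle_key [360.6 256.6] 0.64 [ 0.5028 -0.2336  0.023 ]
scene nest_rim_centre [353.6 246.4] 0.75 [ 0.492  -0.2156  0.05  ]
scene hub_mouth [260.  174.7] 0.85 [0.4823 0.2172 0.08  ]
scene hub_mouth [291.6 222.5] 0.67 [ 0.4018 -0.0664  0.08  ]
scene drive [263.2 197.8] 0.75 [0.4837 0.2056 0.    ]
scene nest [357.3 262.5] 0.76 [ 0.5002 -0.2261  0.    ]
scene nest [355.6 245.3] 0.42 [ 0.5489 -0.1667  0.    ]
scene spindle [358.1 258.6] 0.82 [ 0.503  -0.2251  0.011 ]
top spindle_grip [411.  213.1] 0.54 [ 0.4854 -0.2259  0.071 ]
top spindle_key [407.2 207.4] 0.68 [ 0.5051 -0.2233  0.023 ]
top spindle_key [409.8 209.4] 0.55 [ 0.4989 -0.2313  0.023 ]
top nest_rim_centre [407.2 210.6] 0.89 [ 0.4939 -0.2184  0.05  ]
top hub_mouth [264.1 214.3] 0.82 [0.4797 0.2139 0.08  ]
top hub_mouth [339.3 197.5] 0.62 [ 0.5309 -0.0103  0.08  ]
top drive [266.1 217.5] 0.92 [0.4724 0.2191 0.    ]
top drive [331.1 221.9] 0.64 [0.4594 0.0134 0.    ]
top nest [409.5 212.9] 0.93 [ 0.4889 -0.2346  0.    ]
top nest [414.2 212.7] 0.5 [ 0.4896 -0.2494  0.    ]
top spindle [405.7 212.3] 0.48 [ 0.4903 -0.2206  0.011 ]
top spindle [345.6 243.6] 0.3 [ 0.3916 -0.0321  0.011 ]
{'time_s': 0.8, 'qpos': array([ 1.2294,  0.2998,  1.521 ,  0.    ,  1.3207, -0.0666]), 'joint_vel': array([ 0.0003,  0.0002,  0.0006,  0.0002,  0.0014, -0.    ]), 'tau': array([  0.0009, -53.1627, -35.2899,   0.0709,   0.0212,   0.    ]), 'ee_pos': array([0.1493, 0.5294, 0.2055]), 'eef_rot': array([ 3.1415, -0.    ,  2.8667]), 'force': array([-0.5621, -0.1556,  1.0092]), 'moment': array([0.0085, 0.0584, 0.0044]), 'grip_force': 0.0, 'grip_width': 0.09395497940942844}
[-0.1931 -0.8953  0.7509] 456.6500604240231 -0.04923647354519016
[0.4331 0.0229 1.391 ] 439.48252059006336 0.01602003923675275
```

View pics/s0.png

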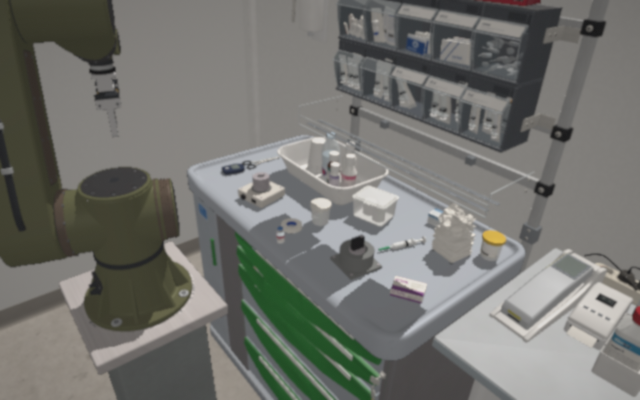

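View pics/t0.png

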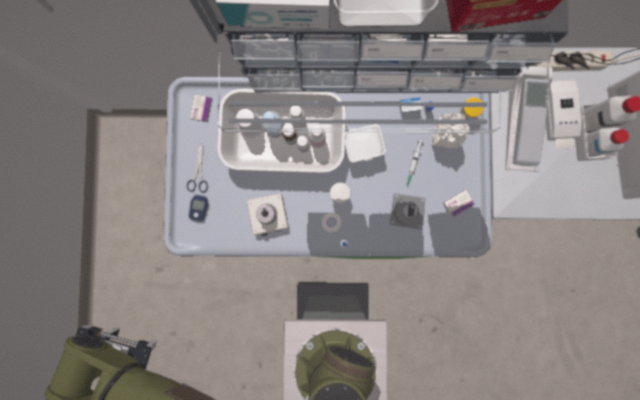

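The drive is at top (266,214) and scene (261,188). The nest with the black-handled spindle is at top (408,210) and scene (357,255). I'll zoom in for orientations.

```bash
python3 - <<'E'
from h import *
np.set_printoptions(precision=4,suppress=True)
a=[]
for n,cs in(("top",[(237,184,297,244),(378,181,438,241)]),("scene",[(231,162,291,222),(327,220,387,280)])):
    im=np.mean([ctrl.camera(n).astype(float) for _ in range(6)],0)[:,:,::-1]
    cv2.imwrite(f"pics/avg_{n}.png",im)
    a.append(np.hstack([cv2.resize(im[y0:y1,x0:x1],(390,290),interpolation=cv2.INTER_CUBIC) if 0 else cv2.resize(im[y0:y1,x0:x1],(300,300),interpolation=cv2.INTER_CUBIC) for x0,y0,x1,y1 in cs]))
cv2.imwrite("pics/zoom.png",np.vstack(a))
for n in("top","scene"):
  for q in("drive","nest","spindle","spindle_grip"):
    for r in ctrl.masks_of(q,n)[:1]:
        c=cv2.findContours(r["pixels"].astype(np.uint8),0,1)[0]
        c=max(c,key=cv2.contourArea)
        print(n,q,round(r["confidence"],2),np.round(r["at"],1),cv2.minAreaRect(c),r["pixels"].sum())
E
```

```text
top drive 0.68 [267.5 214.5] ((267.765380859375, 214.67388916015625), (38.261817932128906, 36.22227478027344), 78.2317123413086) 1274
top nest 0.85 [403.2 215.6] ((407.514892578125, 210.23919677734375), (33.427978515625, 33.064064025878906), 8.972625732421875) 920
top spindle 0.7 [409.1 206.8] ((410.0, 209.5), (13.0, 12.0), 90.0) 146
top spindle_grip 0.45 [408.2 212.1] ((409.9000549316406, 209.3000030517578), (12.969193458557129, 12.969193458557129), 63.43495178222656) 150
scene drive 0.81 [260.7 193.7] ((260.5000305175781, 191.99998474121094), (34.64822769165039, 36.06244659423828), 45.0) 976
scene nest 0.9 [356.  260.1] ((353.9985656738281, 257.353515625), (38.18376541137695, 43.02472686767578), 67.61986541748047) 1053
scene spindle 0.54 [358.9 241.8] ((356.0, 244.5), (19.0, 16.0), 90.0) 276
scene spindle_grip 0.76 [356.2 245. ] ((356.5, 244.5), (19.0, 15.0), 90.0) 261[ WARN:0@3.997] global loadsave.cpp:1063 imwrite_ Unsupported depth image for selected encoder is fallbacked to CV_8U.
```

View pics/zoom.png

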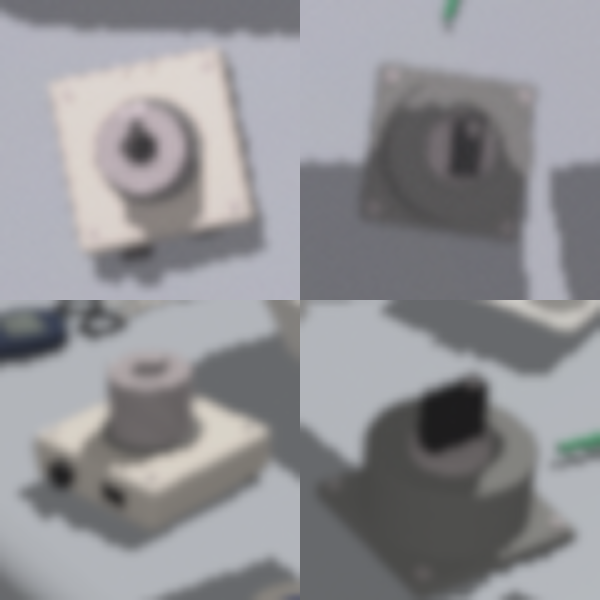

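```bash
cat > fit.py <<'E'
from h import *
from scipy.optimize import minimize
np.set_printoptions(precision=4,suppress=True)
def rect(a,b,z):
    u=np.linspace(-1,1,60);o=np.ones(60)
    p=np.vstack([np.c_[u*a,o*b],np.c_[u*a,-o*b],np.c_[o*a,u*b],np.c_[-o*a,u*b]])
    return np.c_[p,np.full(len(p),z)]
def circ(r,z):
    t=np.linspace(0,2*np.pi,120); return np.c_[r*np.cos(t),r*np.sin(t),t*0+z]
G={}
for n in("scene","top"):
    im=cv2.imread(f"pics/avg_{n}.png").astype(np.float32)
    g=0
    for c in cv2.split(im):
        c=cv2.GaussianBlur(c,(0,0),.8)
        g=g+np.hypot(cv2.Sobel(c,5,1,0),cv2.Sobel(c,5,0,1))
    G[n]=np.minimum(g,np.percentile(g,97))
def fit(pts,x0,cams,yaw=True):
    def f(p):
        c,s=np.cos(p[2]),np.sin(p[2]);X=pts@np.array([[c,-s,0],[s,c,0],[0,0,1]]).T+[p[0],p[1],0]
        t=0
        for n in cams:
            q=proj(n,X).astype(np.float32)
            t-=cv2.remap(G[n],q[:,0].copy(),q[:,1].copy(),1).mean()/G[n].max()
        return t
    best=None
    for dx in(-.006,0,.006):
        for dy in(-.006,0,.006):
            for dw in (-.1,0,.1):
                x=np.array(x0)+[dx,dy,dw if yaw else 0]
                S=np.array([x,x+[.004,0,0],x+[0,.004,0],x+[0,0,.06]])
                r=minimize(f,x,method="Nelder-Mead",options=dict(initial_simplex=S,xatol=1e-5,fatol=1e-5))
                if best is None or r.fun<best.fun:best=r
    return best.x,best.fun
E
python3 - <<'E'
from fit import *
jobs={"drive sq":(rect(.055,.055,.035),(.481,.215,.21)),"hub circ":(circ(.027,.08),(.481,.215,0)),
"drive both":(np.vstack([rect(.055,.055,.035),circ(.027,.08)]),(.481,.215,.21)),
"nest sq":(rect(.05,.05,.01),(.493,-.218,-.16)),"nest pot":(circ(.045,.05),(.493,-.218,0)),"bar top":(rect(.018,.007,.085),(.49,-.223,-.16)),"recess":(circ(.0265,.05),(.493,-.218,0))}
for k,(p,x) in jobs.items():
    for c in(("scene",),("top",),("scene","top")): 
        r=fit(p,x,c); print(k,c,*r)
for k,z,cs in (("drive",.035,[(50,85),(220,50),(253,217),(88,252)]),("nest",.01,[(385,65),(537,90),(520,240),(358,215)])):
    o=(237,184) if k=="drive" else (378-60,181)
    P=np.array([at_z("top",((x+.5)/5-.5+o[0],(y+.5)/5-.5+o[1]),z)[:2] for x,y in cs])
    v=P[0]-P[3]+P[1]-P[2]; print(k,P.mean(0),np.arctan2(v[1],v[0]),np.linalg.norm(v)/2)
E
```

```text
Traceback (most recent call last):
  File "fit.py", line 32, in fit
    r=minimize(f,x,method="Nelder-Mead",options=dict(initial_simplex=S,xatol=1e-5,fatol=1e-5))
  File "fit.py", line 23, in f
    q=proj(n,X).astype(np.float32)
      ~~~~^^^^^
  File "h.py", line 13, in proj
    K,R,t,k=model(n)
            ~~~~~^^^
  File "h.py", line 5, in model
    m=ctrl.camera_model(n); return [np.array(m[k]) for k in("intrinsics","R","t")]+[m["k1"]]
ValueError: time passes only in moves, steps and waits
```

```bash
sed -i 's/^def model/import functools\n@functools.cache\ndef model/' h.py; cat > run.py <<'E'
from fit import *
jobs={"drive sq":(rect(.055,.055,.035),(.481,.215,.21)),"hub circ":(circ(.027,.08),(.481,.215,0)),
"drive both":(np.vstack([rect(.055,.055,.035),circ(.027,.08)]),(.481,.215,.21)),
"nest sq":(rect(.05,.05,.01),(.493,-.218,-.16)),"nest pot":(circ(.045,.05),(.493,-.218,0)),"bar top":(rect(.018,.007,.085),(.49,-.223,-.16)),"recess":(circ(.0265,.05),(.493,-.218,0))}
for k,(p,x) in jobs.items():
    for c in(("scene",),("top",),("scene","top")): 
        r=fit(p,x,c); print(k,c,*r)
for k,z,cs in (("drive",.035,[(50,85),(220,50),(253,217),(88,252)]),("nest",.01,[(385,65),(537,90),(520,240),(358,215)])):
    o=(237,184) if k=="drive" else (378-60,181)
    P=np.array([at_z("top",((x+.5)/5-.5+o[0],(y+.5)/5-.5+o[1]),z)[:2] for x,y in cs])
    v=P[0]-P[3]+P[1]-P[2]; print(k,P.mean(0),np.arctan2(v[1],v[0]),np.linalg.norm(v)/2)
E
time timeout 300 python3 run.py
```

```text
drive sq ('scene',) [0.4801 0.2091 0.2358] -0.7696853876113892
drive sq ('top',) [0.4831 0.2147 0.2193] -0.5532047748565674
drive sq ('scene', 'top') [0.4826 0.2139 0.2194] -1.289206862449646
hub circ ('scene',) [ 0.4783  0.2078 -0.3727] -0.6436703205108643
hub circ ('top',) [0.4834 0.199  0.3049] -0.7582732439041138
hub circ ('scene', 'top') [0.4831 0.1989 0.0972] -1.3169362545013428
drive both ('scene',) [0.4788 0.2082 0.247 ] -0.7248033881187439
drive both ('top',) [0.4826 0.2144 0.2193] -0.5825851559638977
drive both ('scene', 'top') [0.4821 0.2134 0.2193] -1.2581888437271118
nest sq ('scene',) [ 0.4869 -0.2349 -0.1248] -0.6253041625022888
nest sq ('top',) [ 0.4943 -0.2262 -0.1289] -0.6132974028587341
nest sq ('scene', 'top') [ 0.4916 -0.2308 -0.205 ] -1.0481033325195312
nest pot ('scene',) [ 0.4933 -0.2255  0.2344] -0.6888055205345154
nest pot ('top',) [ 0.4803 -0.214  -0.2452] -0.4263121485710144
nest pot ('scene', 'top') [ 0.4948 -0.225   0.2553] -1.0425314903259277
bar top ('scene',) [ 0.4873 -0.2225 -0.1107] -0.9512938261032104
bar top ('top',) [ 0.4992 -0.2241 -0.3955] -0.5941212773323059
bar top ('scene', 'top') [ 0.4955 -0.225  -0.4   ] -1.455390214920044
recess ('scene',) [ 0.5072 -0.2049 -0.2484] -0.8236387372016907
recess ('top',) [ 0.4957 -0.1946 -0.3574] -0.5224549770355225
recess ('scene', 'top') [ 0.5153 -0.2045 -0.099 ] -1.1956462860107422
drive [0.483 0.211] 0.22259086154217325 0.10556066481680819
nest [ 0.4942 -0.2268] -0.1535996974448487 0.0955304902673764
real	0m18.854s
user	0m19.395s
sys	0m0.135s
```

```bash
cat > go.py <<'E'
import sys
from h import *
np.set_printoptions(precision=3,suppress=True)
def go(x,y,z,th):
    o=ctrl.get_obs();R=Ro.from_euler("xyz",o["eef_rot"]);T=Ro.from_euler("xyz",[np.pi,0,th])
    print(o["time_s"],o["ee_pos"],o["eef_rot"],o["force"],o["moment"],o["grip_width"],o["qpos"])
    print(R.inv().apply(np.array([x,y,z])-o["ee_pos"])/.03,(R.inv()*T).as_rotvec(degrees=True)/6)
if __name__=="__main__": go(*map(float,sys.argv[1:5]))
E
python3 go.py .493 -.2255 .2 2.992;python3 go.py .493 -.2255 .125 2.992
```

```text
1.8 [0.149 0.529 0.205] [3.142 0.    2.867] [ 0.877  0.33  -0.336] [ 0.023 -0.013  0.037] 0.09383646654758027 [ 1.229  0.3    1.521 -0.     1.321 -0.067]
[-17.856 -21.109   0.182] [-0.     0.    -1.196]
1.8 [0.149 0.529 0.205] [3.142 0.    2.867] [ 0.877  0.33  -0.336] [ 0.023 -0.013  0.037] 0.09383646654758027 [ 1.229  0.3    1.521 -0.     1.321 -0.067]
[-17.856 -21.109   2.682] [-0.     0.    -1.196]
```

Call:
step_arm(plan=[[[-17.86,-21.11,0.18,0,0,-1.2],[-17.86,-21.11,0.18,0,0,-1.2],[-17.86,-21.11,0.18,0,0,-1.2],[-17.86,-21.11,0.18,0,0,-1.2],[-17.86,-21.11,0.18,0,0,-1.2],[-17.86,-21.11,0.18,0,0,-1.2],[-17.86,-21.11,0.18,0,0,-1.2],[-17.86,-21.11,0.18,0,0,-1.2]]], grip=1)

```text
time_s: 2.47
ee_pos: [0.2876, 0.2242, 0.2035]
eef_rot: [3.141, 0.001, 2.993]
force: [1.4, 1.0, 0.5]
grip_width: 0.0937
grip_force: 0.0
```

```bash
python3 go.py .493 -.2255 .12 2.992
```

```text
2.4667 [0.288 0.224 0.203] [3.141 0.001 2.993] [1.384 1.005 0.53 ] [0.037 0.018 0.043] 0.09366868205926936 [ 0.562 -0.128  1.991 -0.     1.278 -0.86 ]
[ -8.989 -13.814   2.781] [0.005 0.006 0.01 ]
```

Call:
step_arm(plan=[[[-9,-13.8,0.1,0,0,0],[-9,-13.8,0.1,0,0,0],[-9,-13.8,0.1,0,0,0],[-9,-13.8,0.1,0,0,0],[-9,-13.8,0.1,0,0,0],[-9,-13.8,0.1,0,0,0],[-9,-13.8,0.1,0,0,0],[-9,-13.8,0.1,0,0,0]]])

```text
time_s: 3.13
ee_pos: [0.4264, -0.0795, 0.2015]
eef_rot: [-3.142, 0.001, 2.992]
force: [0.2, 0.6, -0.5]
grip_width: 0.094
grip_force: 0.0
```

```bash
python3 go.py .493 -.2255 .12 2.992
```

```text
3.1333 [ 0.426 -0.079  0.201] [-3.142  0.001  2.992] [ 0.242  0.63  -0.494] [-0.004 -0.024 -0.006] 0.09399066728465859 [-0.269  0.041  1.834  0.     1.266 -1.69 ]
[-2.919 -4.482  2.718] [-0.     0.007  0.   ]
```

Call:
step_arm(plan=[[[-2.92,-4.48,0.5,0,0,0],[-2.92,-4.48,0.5,0,0,0],[-2.92,-4.48,0.5,0,0,0],[-2.92,-4.48,0.5,0,0,0],[-2.92,-4.48,1.7,0,0,0],[-2.92,-4.48,2.7,0,0,0],[-2.92,-4.48,2.7,0,0,0],[-2.92,-4.48,2.7,0,0,0]]])

```text
time_s: 3.8
ee_pos: [0.4922, -0.2228, 0.12]
eef_rot: [3.141, -0.002, 2.992]
force: [-1.1, 0.5, 1.5]
grip_width: 0.0939
grip_force: 0.0
```

```bash
python3 - <<'E'
from h import *
a=[]
for n,(x0,y0,x1,y1) in(("top",(368,171,448,251)),("scene",(317,200,397,280))):
    im=ctrl.camera(n)[:,:,::-1]
    a.append(cv2.resize(im[y0:y1,x0:x1],(400,400),interpolation=cv2.INTER_CUBIC))
cv2.imwrite("pics/g1.png",np.hstack(a))
E
python3 go.py .493 -.2255 .053 2.992
```

```text
3.9 [ 0.493 -0.223  0.122] [-3.141  0.002  2.993] [-0.206 -0.481  0.525] [ 0.046 -0.017 -0.003] 0.09388084189941419 [-0.492  0.363  1.641  0.     1.136 -1.915]
[ 0.01  -0.076  2.313] [-0.008  0.023  0.009]
```

View pics/g1.png

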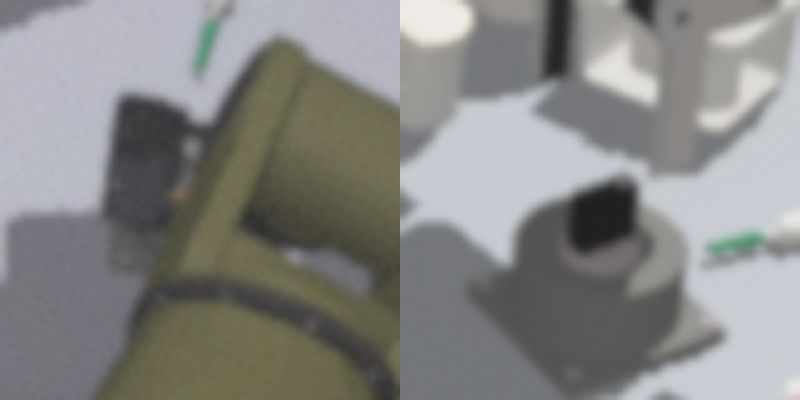

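The left crop (top view) shows the arm hiding the nest. In the right crop (scene), one finger tip is at about (372,234) and the other at about (347,215), with the bar between and below. I'll check this against the projection.

```bash
python3 - <<'E'
from h import *
c,s=np.cos(2.993),np.sin(2.993);p=np.array([.493,-.223,.122]);y=np.array([s,-c,0])
print(proj("scene",np.array([p,p+.053*y,p-.053*y])))
print(proj("scene",np.array([[.493,-.2255,.085],[.493,-.2255,.051]])), proj("scene",np.array([[.493,-.2255,.085]])+np.array([[a*np.cos(-.15)-b*np.sin(-.15),a*np.sin(-.15)+b*np.cos(-.15),0] for a in(.018,-.018) for b in(.007,-.007)])))
E
```

```text
[[357.81009739 224.37221379]
 [346.22850499 214.34204275]
 [370.20222917 235.10593725]]
[[357.43677981 236.96327673]
 [356.49486147 247.77491718]] [[361.69835907 233.68379724]
 [364.8331945  236.45911846]
 [350.00269595 237.46897597]
 [353.07710519 240.31727715]]
```

Call:
step_arm(plan=[[[0,-0.05,0.8,0,0,0],[0,-0.05,1.5,0,0,0],[0,-0.05,1.9,0,0,0],[0,-0.05,2.2,0,0,0],[0,-0.05,2.2,0,0,0],[0,-0.05,2.2,0,0,0],[0,-0.05,2.2,0,0,0]]])

```text
time_s: 4.48
ee_pos: [0.4931, -0.2248, 0.0556]
eef_rot: [-3.141, 0.002, 2.993]
force: [0.4, 0.0, 0.1]
grip_width: 0.0941
grip_force: 0.0
```

```bash
python3 go.py .493 -.2255 .053 2.992
```

```text
4.4833 [ 0.493 -0.225  0.056] [-3.141  0.002  2.993] [0.351 0.007 0.092] [0.061 0.019 0.035] 0.09413330039380634 [-0.495  0.453  1.689 -0.     0.998 -1.917]
[-0.    -0.022  0.086] [-0.006  0.017  0.005]
```

Close gently.

Call:
step_arm(plan=[[[0,0,0.05,0,0,0],[0,0,0.05,0,0,0],[0,0,0.05,0,0,0],[0,0,0.05,0,0,0],[0,0,0.05,0,0,0],[0,0,0.05,0,0,0],[0,0,0.05,0,0,0],[0,0,0.05,0,0,0]]], grip=0, squeeze=8)

```text
time_s: 5.15
ee_pos: [0.4924, -0.2245, 0.0528]
eef_rot: [-3.142, -0.0, 2.993]
force: [0.5, 0.0, 0.3]
grip_width: 0.0443
grip_force: 0.0
```

```bash
python3 go.py .493 -.2255 .053 2.992
```

```text
5.15 [ 0.492 -0.225  0.053] [-3.142 -0.     2.993] [0.462 0.029 0.307] [-0.016  0.056  0.   ] 0.044323099882807866 [-0.496  0.457  1.691 -0.     0.994 -1.917]
[-0.024 -0.029 -0.008] [-0.    -0.     0.005]
```

Call:
step_arm(plan=[[[0,0,0,0,0,0],[0,0,0,0,0,0],[0,0,0,0,0,0],[0,0,0,0,0,0],[0,0,0,0,0,0],[0,0,0,0,0,0]]])

```text
time_s: 5.65
ee_pos: [0.4924, -0.2246, 0.0528]
eef_rot: [-3.142, 0.0, 2.992]
force: [0.0, -0.2, -0.0]
grip_width: 0.0136
grip_force: 8.0
```

```bash
python3 go.py .493 -.2255 .053 2.992
```

```text
5.65 [ 0.492 -0.225  0.053] [-3.142  0.     2.992] [ 0.032 -0.173 -0.012] [-0.064  0.047  0.018] 0.013551237632345616 [-0.496  0.457  1.691 -0.     0.994 -1.917]
[-0.024 -0.027 -0.008] [-0.001  0.     0.004]
```

Call:
step_arm(plan=[[[0,0,0,0,0,0],[0,0,0,0,0,0],[0,0,0,0,0,0],[0,0,-0.3,0,0,0],[0,0,-0.6,0,0,0],[0,0,-0.9,0,0,0],[0,0,-1.2,0,0,0],[0,0,-1.2,0,0,0]]], squeeze=45)

```text
time_s: 6.32
ee_pos: [0.4933, -0.225, 0.0912]
eef_rot: [-3.14, 0.003, 2.992]
force: [0.7, -1.2, -0.8]
grip_width: 0.0135
grip_force: 45.0
```

```bash
python3 go.py .493 -.2255 .053 2.992
```

```text
6.3167 [ 0.493 -0.225  0.091] [-3.14   0.003  2.992] [ 0.668 -1.164 -0.784] [-0.015 -0.046  0.001] 0.013450865090440132 [-0.495  0.403  1.665  0.     1.07  -1.917]
[ 0.012 -0.017  1.274] [-0.011  0.03   0.005]
```

Call:
step_arm(plan=[[[0,0,-0.5,0,0,0],[0,0,-1.2,0,0,0],[0,0,-2.2,0,0,0],[0,0,-3.4,0,0,0],[0,0,-3.4,0,0,0],[0,0,-3.4,0,0,0]]])

```text
time_s: 6.82
ee_pos: [0.493, -0.2248, 0.1923]
eef_rot: [-3.14, 0.003, 2.992]
force: [0.4, -0.5, -2.2]
grip_width: 0.0137
grip_force: 45.0
```

```bash
python3 - <<'E'
from h import *
im=ctrl.camera("scene")[:,:,::-1]
cv2.imwrite("pics/g2.png",cv2.resize(im[190:280,310:410],None,fx=5,fy=5,interpolation=cv2.INTER_CUBIC))
E
python3 go.py .4825 .2135 .2 3.36
```

```text
6.8667 [ 0.492 -0.224  0.191] [-3.141  0.     2.992] [ 0.042 -0.004 -2.467] [0.056 0.034 0.015] 0.01382011618753549 [-0.496  0.292  1.566  0.     1.283 -1.917]
[ 2.494 14.389 -0.316] [-0.002  0.004 -3.51 ]
```

View pics/g2.png

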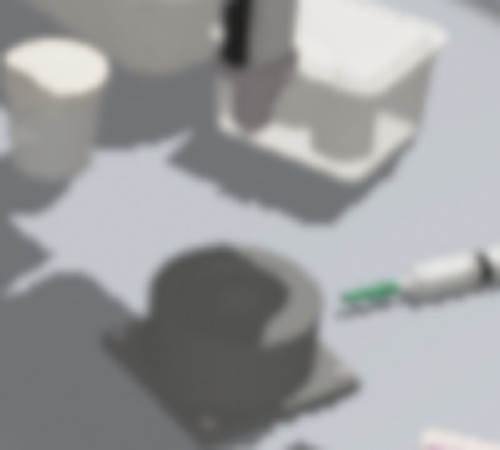

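The spindle is gripped and upright in crop g2 (flange and shaft at about (255,90)), and the nest is empty. Moving over to the hub.

Call:
step_arm(plan=[[[1.2,7,-0.3,0,0,-1.7],[2.49,14.39,-0.3,0,0,-3.51],[2.49,14.39,-0.3,0,0,-3.51],[2.49,14.39,-0.3,0,0,-3.51],[2.49,14.39,-0.3,0,0,-3.51],[2.49,14.39,-0.3,0,0,-3.51],[2.49,14.39,-0.3,0,0,-3.51],[2.49,14.39,-0.3,0,0,-3.51]]])

```text
time_s: 7.53
ee_pos: [0.4839, 0.1105, 0.1964]
eef_rot: [3.141, -0.002, -2.923]
force: [1.7, -0.9, -1.1]
grip_width: 0.0135
grip_force: 45.0
```

```bash
python3 go.py .4825 .2135 .15 3.36
```

```text
7.5333 [0.484 0.111 0.196] [ 3.141 -0.002 -2.923] [ 1.656 -0.915 -1.113] [-0.025 -0.027 -0.032] 0.013523348167422183 [ 0.151  0.19   1.68   0.     1.274 -1.638]
[-0.701  3.361  1.544] [ 0.002 -0.023 -0.001]
```

Call:
step_arm(plan=[[[-0.7,3.36,0,0,0,0],[-0.7,3.36,0,0,0,0],[-0.7,3.36,0.8,0,0,0],[-0.7,3.36,1.5,0,0,0],[-0.7,3.36,1.5,0,0,0],[-0.7,3.36,1.5,0,0,0],[-0.7,3.36,1.5,0,0,0]]])

```text
time_s: 8.12
ee_pos: [0.484, 0.211, 0.1533]
eef_rot: [-3.141, -0.0, -2.924]
force: [0.6, 0.5, -1.0]
grip_width: 0.0136
grip_force: 45.0
```

```bash
python3 - <<'E'
from h import *
np.set_printoptions(precision=4,suppress=True)
a=[]
for n,(x0,y0,x1,y1) in(("top",(230,176,300,246)),("scene",(226,145,296,215))):
    im=ctrl.camera(n)[:,:,::-1]; cv2.imwrite(f"pics/hub_{n}.png",im)
    a.append(cv2.resize(im[y0:y1,x0:x1],(400,400),interpolation=cv2.INTER_CUBIC))
cv2.imwrite("pics/g3.png",np.hstack(a))
o=ctrl.get_obs();p=o["ee_pos"];print(p)
for q,z in(("spindle_key",p[2]-.03),("spindle",p[2]-.042),("spindle_grip",p[2]+.018),("hub_mouth",.08)):
    for n in("top","scene"):
        for r in ctrl.place_of(q,n)[:1]: print(n,q,round(r["confidence"],2),np.round(r["at"],1),at_z(n,r["at"],z))
print(proj("scene",p-[0,0,.042]),proj("scene",p-[0,0,.008]))
E
python3 go.py .4825 .2135 .15 3.36
```

```text
[0.4843 0.2111 0.1539]
scene spindle_key 0.55 [263.5 160.3] [0.5001 0.2217 0.1239]
scene spindle 0.73 [264.6 164.6] [0.4992 0.2146 0.1119]
scene spindle_grip 0.53 [262.  151.3] [0.4775 0.192  0.1719]
scene hub_mouth 0.55 [261.3 174.6] [0.4861 0.2154 0.08  ]
[[261.2059 166.2183]] [[260.8169 156.3673]]
8.6167 [0.484 0.211 0.153] [ 3.142  0.    -2.923] [-0.193  1.174 -0.781] [-0.009  0.023 -0.013] 0.013479856225083997 [ 0.343  0.301  1.647  0.     1.194 -1.446]
[0.026 0.074 0.099] [ 0.     0.002 -0.001]
```

View pics/g3.png

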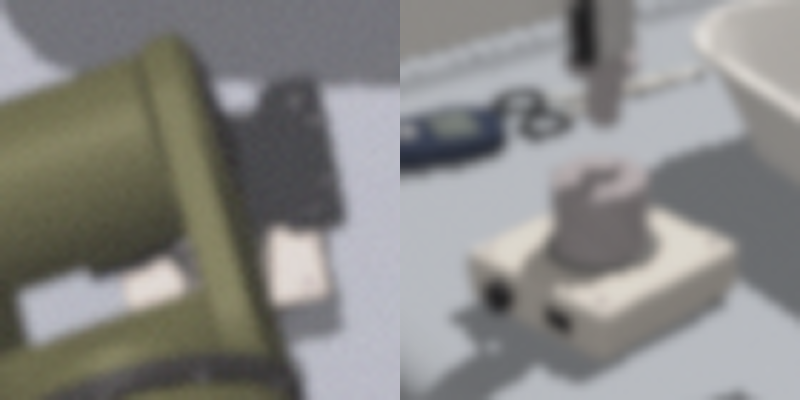

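In g3's scene half the shaft tip is at about (261.7,166.3) and the hub mouth centre at about (260.8,176). The shaft is about 1 px too far right, so I'll correct by about 3 mm and come down to just above the hub.

```bash
python3 go.py .481 .214 .127 3.36
```

```text
8.6167 [0.484 0.211 0.153] [ 3.142  0.    -2.923] [-0.193  1.174 -0.781] [-0.009  0.023 -0.013] 0.013479856225083997 [ 0.343  0.301  1.647  0.     1.194 -1.446]
[0.071 0.102 0.866] [ 0.     0.002 -0.001]
```

Call:
step_arm(plan=[[[0.07,0.1,0.4,0,0,0],[0.07,0.1,0.85,0,0,0],[0.07,0.1,0.85,0,0,0],[0.07,0.1,0.85,0,0,0]]])

```text
time_s: 8.95
ee_pos: [0.4808, 0.214, 0.1272]
eef_rot: [-3.141, -0.001, -2.923]
force: [-0.6, 0.5, -2.0]
grip_width: 0.0138
grip_force: 45.0
```

```bash
python3 - <<'E'
from h import *
ims=[ctrl.camera("scene")[:,:,::-1].astype(float) for _ in range(5)]
im=np.mean(ims,0); cv2.imwrite("pics/hub2.png",im)
cv2.imwrite("pics/g4.png",cv2.resize(im[145:205,231:291],(600,600),interpolation=cv2.INTER_CUBIC))
for X in([.4826,.2144,.08],[.4826,.2144,.05],[.481,.214,.09]):print(proj("scene",np.array(X)))
E
python3 go.py .481 .214 .127 3.36
```

```text
[[260.54705548 175.01089884]]
[[260.88929213 183.32070806]]
[[260.07061192 172.3836756 ]]
9.2 [0.481 0.214 0.128] [ 3.141  0.001 -2.923] [-0.447 -0.231 -0.75 ] [ 0.017 -0.019 -0.037] 0.01352214683851493 [ 0.349  0.326  1.676 -0.     1.138 -1.44 ]
[ 0.011 -0.002  0.034] [0.001 0.01  0.   ][ WARN:0@3.169] global loadsave.cpp:1063 imwrite_ Unsupported depth image for selected encoder is fallbacked to CV_8U.
```

View pics/g4.png

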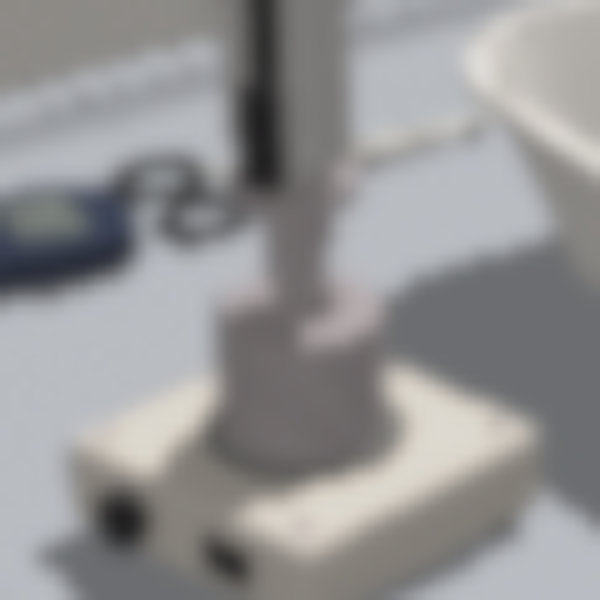

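The shaft (columns 270–332) is centred over the hub (217–387) in g4. I'll descend gently and feel for the bore.

Call:
step_arm(plan=[[[0,0,0.1,0,0,0],[0,0,0.2,0,0,0],[0,0,0.3,0,0,0],[0,0,0.35,0,0,0],[0,0,0.35,0,0,0],[0,0,0.35,0,0,0]]])

```text
time_s: 9.7
ee_pos: [0.481, 0.214, 0.1167]
eef_rot: [-3.142, -0.0, -2.923]
force: [-0.3, 0.6, -1.6]
grip_width: 0.0138
grip_force: 45.0
```

```bash
python3 go.py .481 .214 .127 3.36
```

```text
9.7 [0.481 0.214 0.117] [-3.142 -0.    -2.923] [-0.263  0.564 -1.643] [-0.009 -0.028  0.003] 0.013825522498321504 [ 0.349  0.34   1.687 -0.     1.115 -1.44 ]
[-0.001 -0.001 -0.343] [-0.    -0.003  0.   ]
```

Call:
step_arm(plan=[[[0,0,0.08,0,0,0],[0,0,0.16,0,0,0],[0,0,0.2,0,0,0],[0,0,0.2,0,0,0],[0,0,0.2,0,0,0]]])

```text
time_s: 10.12
ee_pos: [0.481, 0.214, 0.1108]
eef_rot: [3.142, -0.0, -2.923]
force: [0.1, -0.6, -1.5]
grip_width: 0.0137
grip_force: 45.0
```

```bash
python3 go.py .481 .214 .127 3.36
```

```text
10.1167 [0.481 0.214 0.111] [ 3.142 -0.    -2.923] [ 0.076 -0.556 -1.455] [ 0.043 -0.013  0.042] 0.01370020386497351 [ 0.349  0.347  1.692  0.     1.102 -1.44 ]
[-0.    -0.002 -0.541] [ 0.    -0.001 -0.   ]
```

Call:
step_arm(plan=[[[0,0,0.05,0,0,0],[0,0,0.1,0,0,0],[0,0,0.15,0,0,0],[0,0,0.15,0,0,0]]])

```text
time_s: 10.45
ee_pos: [0.4809, 0.214, 0.106]
eef_rot: [-3.142, -0.0, -2.923]
force: [0.2, -0.5, -2.8]
grip_width: 0.0135
grip_force: 45.0
```

```bash
python3 go.py .481 .214 .127 3.36
```

```text
10.45 [0.481 0.214 0.106] [-3.142 -0.    -2.923] [ 0.176 -0.516 -2.77 ] [ 0.099  0.048 -0.009] 0.013524146687467651 [ 0.349  0.354  1.696  0.     1.092 -1.44 ]
[-0.004 -0.002 -0.701] [-0.    -0.005  0.   ]
```

Call:
step_arm(plan=[[[0,0,0.08,0,0,0],[0,0,0.16,0,0,0],[0,0,0.24,0,0,0],[0,0,0.3,0,0,0],[0,0,0.3,0,0,0]]])

```text
time_s: 10.87
ee_pos: [0.4808, 0.214, 0.0968]
eef_rot: [-3.141, -0.001, -2.923]
force: [-0.3, -0.1, -1.6]
grip_width: 0.0136
grip_force: 45.0
```

```bash
python3 go.py .481 .214 .127 3.36
```

```text
10.8667 [0.481 0.214 0.097] [-3.141 -0.001 -2.923] [-0.337 -0.104 -1.556] [ 0.018 -0.01  -0.   ] 0.013637343838982782 [ 0.349  0.366  1.704 -0.     1.073 -1.44 ]
[-0.006 -0.001 -1.005] [-0.001 -0.007  0.   ]
```

Call:
step_arm(plan=[[[0,0,0.06,0,0,0],[0,0,0.12,0,0,0],[0,0,0.18,0,0,0],[0,0,0.2,0,0,0],[0,0,0.2,0,0,0]]])

```text
time_s: 11.28
ee_pos: [0.4811, 0.2141, 0.0914]
eef_rot: [3.142, 0.0, -2.923]
force: [-1.4, -0.6, 3.3]
grip_width: 0.0139
grip_force: 45.0
```

```bash
python3 go.py .481 .214 .127 3.36
```

```text
11.2833 [0.481 0.214 0.091] [ 3.142  0.    -2.923] [-1.398 -0.64   3.348] [-0.131  0.282  0.011] 0.01388623716288421 [ 0.349  0.373  1.708  0.     1.061 -1.44 ]
[ 0.004 -0.002 -1.185] [0.    0.003 0.   ]
```

Call:
step_arm(plan=[[[0,0,0.05,0,0,0],[0,0,0.1,0,0,0],[0,0,0.13,0,0,0],[0,0,0.13,0,0,0]]], squeeze=55)

```text
time_s: 11.62
ee_pos: [0.4811, 0.2141, 0.0877]
eef_rot: [-3.142, 0.0, -2.923]
force: [-0.8, -1.5, 5.5]
grip_width: 0.0134
grip_force: 55.0
```

```bash
python3 go.py .481 .214 .127 3.36
```

```text
11.6167 [0.481 0.214 0.088] [-3.142  0.    -2.923] [-0.783 -1.513  5.507] [-0.161  0.34  -0.073] 0.013391928009061856 [ 0.349  0.378  1.71  -0.     1.053 -1.44 ]
[ 0.004 -0.002 -1.309] [-0.     0.004  0.   ]
```

Call:
step_arm(plan=[[[0,0,0.02,0,0,0],[0,0,0.04,0,0,0],[0,0,0.04,0,0,0],[0,0,0.04,0,0,0]]])

```text
time_s: 11.95
ee_pos: [0.4812, 0.2141, 0.0877]
eef_rot: [3.142, 0.001, -2.923]
force: [-8.7, -3.6, 20.1]
grip_width: 0.0138
grip_force: 55.0
```

```bash
python3 go.py .481 .214 .127 3.36
```

```text
11.95 [0.481 0.214 0.088] [ 3.142  0.001 -2.923] [-8.662 -3.581 20.057] [-0.665  1.634 -0.027] 0.013755224965560458 [ 0.349  0.378  1.711 -0.     1.052 -1.44 ]
[ 0.006 -0.002 -1.31 ] [0.001 0.009 0.001]
```

Call:
step_arm(plan=[[[0.015,0,0.005,0,0,0],[0.03,0,0.005,0,0,0],[0.03,0,0.005,0,0,0],[0.03,0,0.005,0,0,0]]])

```text
time_s: 12.28
ee_pos: [0.4812, 0.2141, 0.0877]
eef_rot: [3.141, 0.003, -2.923]
force: [-1.6, -2.2, 16.1]
grip_width: 0.0135
grip_force: 55.0
```

```bash
python3 - <<'E'
from h import *
im=np.mean([ctrl.camera("scene")[:,:,::-1].astype(float) for _ in range(5)],0)
cv2.imwrite("pics/g5.png",cv2.resize(im[145:205,231:291],(600,600),interpolation=cv2.INTER_CUBIC).clip(0,255).astype(np.uint8))
E
python3 go.py .481 .214 .127 3.36
```

```text
12.5333 [0.481 0.214 0.088] [ 3.141  0.003 -2.923] [-1.884 -2.223 16.664] [-0.45   0.613  0.034] 0.013550791435884503 [ 0.349  0.377  1.712 -0.     1.049 -1.44 ]
[ 0.001 -0.002 -1.31 ] [0.002 0.03  0.   ]
```

View pics/g5.png

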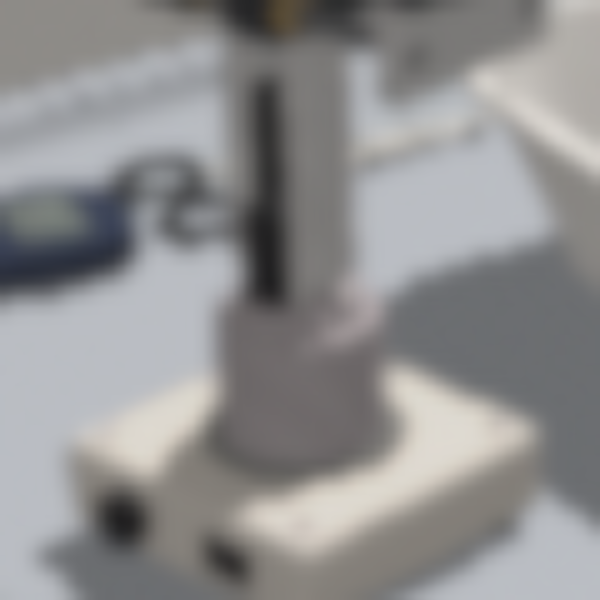

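The flange sits flat on the hub in g5 (no shaft visible, handle foot at about (265,300)). I'll trim the slight 0.17° lean and add a little push.

Call:
step_arm(plan=[[[0,0,0.01,0,0.03,0],[0,0,0.01,0,0.03,0],[0,0,0.01,0,0.03,0],[0,0,0.01,0,0.03,0]]])

```text
time_s: 12.87
ee_pos: [0.4812, 0.2141, 0.0877]
eef_rot: [3.141, 0.0, -2.923]
force: [-4.7, -2.5, 21.3]
grip_width: 0.0136
grip_force: 55.0
```

```bash
python3 go.py .481 .214 .127 3.36
```

```text
12.8667 [0.481 0.214 0.088] [ 3.141  0.    -2.923] [-4.709 -2.48  21.327] [-0.616  0.834 -0.002] 0.01356805629544487 [ 0.349  0.378  1.71   0.     1.053 -1.44 ]
[ 0.006 -0.002 -1.31 ] [0.002 0.001 0.001]
```

It is upright, pressed home at 21 N, and holding at the expected height.

```bash
python3 -c "
from station import ctrl
print(ctrl.hand_in())"
```

```text
the job is handed in; nothing more can be done
None
```

The spindle is keyed into the hub and handed in with its flange pressed home at about 21 N, still gripped at 55 N; the key entered the keyway without a search turn, and the job took about 13 s.

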